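# Gauge a tier column in the bench caliper

## Task

Pick up the white cake-tier column with the brass screw foot, lay it lengthwise on the narrow raised beam of the bench caliper, between its two jaws, and let go of it. Then slide the blue jaw shut until it pinches the column against the brass spring anvil and the dial's needle stands in the green, never letting the needle reach the red, and leave the column gauged like that. Do not disturb the jar, the foam tier or the spatula.

Things in the scene. Friction and masses are not known exactly. Their poses are not given: they have to be found in the camera images.
- caliper: Bench caliper fixed to the table, 360 mm long (its y), 90 mm wide (x), z up; origin on the table under the middle. On a grey base plate 12 mm thick stands a steel beam 22 mm wide, its flat top 50 mm above the table, from y = -185 to +100 mm. The blue jaw slides on the beam from the -y side and closes towards +y; the brass anvil and the dial are at the +y end.
- bed (a point): Point on the top of the caliper's beam, on its centre line, at y = -15 mm of the caliper (about half way between the jaws when open). Its axes are those of the caliper.
- jaw: Blue sliding jaw: upright plate 46 mm wide (x), 12 mm thick (y), 55 mm high above the beam top. Axes as the caliper; origin on the beam top at the middle of its clamping face (towards +y); back face at y = -12 mm. Slides only along the caliper's y, from y = -100 mm (fully open) by up to 85 mm; stiff: about 10 N keep it moving, and it stays where it is left.
- jaw_push (a point): Point on the back face of the blue jaw, 35 mm above the beam top, on the centre line: push here towards the caliper's +y.
- anvil_face (a point): Middle of the brass anvil's face (towards -y), at the height of the beam top, 70 mm in y from the caliper's origin when unloaded. The face is 40 mm wide and 40 mm high. It moves with the anvil. Axes as the caliper.
- dial (a point): Centre of the round white dial, 86 mm across, facing up 101 mm above the table, on the spring housing behind the anvil (housing 60 mm wide, y = +97 to +172 mm of the caliper). Its black needle shows how far the anvil is pressed in.
- anvil (a joint): How far the brass spring anvil is pressed in towards +y, in m: 0 free, 0.014 at its stop; spring 900 N/m. The needle turns 0.2 rad (anticlockwise seen from above) per mm. Green arc of the dial: 4 to 8 mm (3.6 to 7.2 N). Red arc: from 10 mm.
- column: White turned cake-tier column, about 140 g, lying along its y. Square plinths 36 x 36 mm, 16 mm thick, at both ends (outer faces y = -53 and +53 mm), round shaft 24 mm thick between. At the +y end a brass screw foot, a disc 28 mm across, locked, screwed out by an unknown amount: whole length 111 to 129 mm. Origin on the underside below column_mid.
- column_mid (a point): Point on the axis of the column's shaft, midway between the plinths, 18 mm above its underside: grasp the shaft here, across it. Axes as column.
- tier: Bystander: white round foam cake tier, 72 mm across, 60 mm high; origin at the centre of its underside.
- jar: Bystander: jar with blue cap, 64 mm across, 85 mm high; origin at the centre of its underside.
- spatula: Bystander: spatula about 200 mm long, lying on the table along its x; origin on its underside.
Not all that is in view belongs to the job. Several things look just like the column: the one meant starts farthest to the robot's right.

How it is judged (in metres and radians):
On the way:
1. the column lies lengthwise on the beam between the jaws, let go, with the anvil still free (x of column_mid in the frame of bed between -0.01 and 0.01 m and z of column_mid in the frame of bed between 0.014 and 0.022 m and angle between the y axis of column and the y axis of caliper, either way round below 0.12 rad and linear speed of column below 0.01 m/s and y of column_mid in the frame of bed between -0.06 and 0.06 m and contact force between the fingers and column below 0.1 N and value of joint anvil below 0.0015 m), for 0.2 s.
At the end, for the whole second after the job is handed in: The column lies at rest along the beam top (axis within 10 mm of its centre line and 0.12 rad of its direction), pinched by the blue jaw (over 0.5 N) against the brass anvil, which is pressed in 3.5 to 8.5 mm (needle in the green); jar, tier and spatula are at rest (x of column_mid in the frame of bed between -0.01 and 0.01 m and z of column_mid in the frame of bed between 0.014 and 0.022 m and angle between the y axis of column and the y axis of caliper, either way round below 0.12 rad and linear speed of column below 0.01 m/s and value of joint anvil between 0.0035 and 0.0085 m and contact force between jaw and column above 0.5 N and linear speed of each of tier, jar, spatula below 0.02 m/s); the robot touches nothing.
It fails at once if the needle reaches the red: the anvil is pressed in by more than 10 mm (value of joint anvil above 0.01 m).
It fails at once if the jar, the foam tier or the spatula is moved more than 25 mm (distance of any of tier, jar, spatula from where it was at the start of the episode above 0.025 m).
It also fails if it takes over 64 s, if anything falls off the work surface, if the arm or the gripper's body presses on something with over 40 N, if the wrist force passes 120 N, or if a joint passes its speed limit or range.

## Robot

A 7-joint arm with a two-finger parallel gripper is mounted at the origin on the work surface. World frame = base frame: x ahead of the robot, y to its left, z up, the work surface at z = 0. Lengths are in mm, angles in rad, forces in N, time in s.
With the tool pointing down it reaches from about 425 to 825 mm from the base axis. Payload 3.6 kg.
Tool frame: the origin (TCP) lies at the very end of the fingers, on their centre line; the grasp point (between the pads) lies 19 mm behind it; z points along the fingers, y is the line along which they close (so a half turn about z gives the same grasp; the last joint's range is limited). The gripper opens to 93 mm and grips with 3 to 60 N. Pads are 15 mm wide; open, the fingers measure 128 mm over their backs; the gripper's body (75 mm by 188 mm) begins 65 mm behind the grasp point.
Start: joints at [1.145, 0.615, -0.013, 1.423, 0.008, 1.103, -0.04], TCP at [252.412, -598.958, 218.64] pointing down, gripper open.
Joint ranges: [-3.12, 3.12], [-0.3, 2.06], [-1.34, 1.32], [0.26, 2.42], [-1.36, 4.5], [0.01, 1.98], [-2.84, 2.84]. Speed limits (rad/s): [2.79, 2.79, 3.14, 3.14, 3.14, 3.14, 3.14].

## Interface

Orientations are given as [roll, pitch, yaw] about the fixed x, y, z axes, in that order (R = Rz(yaw) Ry(pitch) Rx(roll)).
In Python, from station import telemetry, imaging, ctrl gives the robot as it stands. The module is installed in compiled form; this text tells all that it offers.
- The arm moves only by the shell command python3 -m inch 'ROWS' [FORCE]. ROWS is JSON, a list that holds one entry, the list of rows, each a list of 7 numbers: the finger opening in mm, from 0 to 93, then the shift along the tool's x, y, z in mm, then the turn, a rotation vector about the tool's x, y, z in rad. In form: [[[gripper, tx, ty, tz, rx, ry, rz], ...]]. A call has 1 to 10 rows; each row shifts and turns the commanded pose from where the row before left it, along the tool's axes as they then stand; what a row does not reach is not made up. A row lasts 1/8 s, in which the tool goes at most 62.5 mm and 10.7 degrees, less where a joint would pass 70% of its speed; a pose out of reach is approached as far as the arm can. A call with a gripper value outside its range is refused whole. The fingers move at their own pace and stop on an object; FORCE is the grip in N (left out, the last holds). Time passes only in rows, so rows that do not move let the fingers close. It gives the time, the measured TCP pose, the force, the opening and the grip force at its end, in the units of the state.
- telemetry.sense(): the state, without advancing time (a new reading comes with each control period).
- imaging.snapshot(name): name is "scene" or "top"; returns a dict with "pixels" (400x640x3 uint8, red, green, blue), "fx", "fy", "cx", "cy" (pixels), "distortion" ([k1, k2, p1, p2, k3] as OpenCV has them; the pictures are not rectified), "world_from_camera" (4x4, takes a point from camera to world coordinates). Camera axes: x right, y up, looking along -z (the intrinsics and any distortion apply to the point x, -y, -z); pixel columns grow to the right and rows downward; lengths in mm; the calibration is good to about 2 mm. A picture is of the moment at which its call begins. There is no depth.
- ctrl.finish_job(): hands the job in; it is judged then, once.
The state is a dict: "clock": time; "joints": joint angles; "qvel": joint speeds; "joint_efforts": joint torques, N m; "ee_pos": TCP position; "tool_rot": TCP orientation; "force": force on the tool from outside, world axes, zero at the start; "moment": the same for the moment, N m; "opening": finger opening in mm; "grasp_force": force on a finger pad.
Only numpy, scipy, OpenCV 4.12 (cv2) and the standard library are available. Lean on these libraries where they do the work, as an engineer would, in place of code of your own. Each camera call takes 0.05 s, during which the arm holds its last target. There are 200 camera calls.

## Working session

There is one attempt and no reset: what is moved stays moved. The work goes in short steps, Python scripts to look and compute and a shell command to move; the robot and the scene stay as the last step left them, time stands still between calls to the robot, and variables do not carry over. Pictures are saved under pics/ and viewed, at most 10 in all, crops included, and the job is handed in when it is done.

```bash
mkdir -p pics; cat > h.py <<'E'
import numpy as np, cv2, pickle
from station import telemetry, imaging, ctrl
def snap(n,tag):
    s=imaging.snapshot(n); pickle.dump(s,open(f'pics/{tag}.pkl','wb'))
    cv2.imwrite(f'pics/{tag}.png',s['pixels'][:,:,::-1]); return s
def load(tag): return pickle.load(open(f'pics/{tag}.pkl','rb'))
def KD(s): return np.array([[s['fx'],0,s['cx']],[0,s['fy'],s['cy']],[0,0,1.]]),np.array(s['distortion'],float)
def ray(s,px):
    K,D=KD(s); u=cv2.undistortPoints(np.array(px,float).reshape(-1,1,2),K,D)[:,0]
    T=np.array(s['world_from_camera']); d=np.c_[u[:,0],-u[:,1],-np.ones(len(u))]@T[:3,:3].T
    return T[:3,3],d
def atz(s,px,z):
    o,d=ray(s,px); return o+d*((z-o[2])/d[:,2])[:,None]
def tri(s1,p1,s2,p2):
    o1,d1=ray(s1,p1);o2,d2=ray(s2,p2);r=[]
    for a,b in zip(d1,d2):
        t=np.linalg.lstsq(np.c_[a,-b],o2-o1,rcond=None)[0]; A=o1+a*t[0];B=o2+b*t[1]; r.append(np.r_[(A+B)/2,np.linalg.norm(A-B)])
    return np.array(r)
def proj(s,P):
    K,D=KD(s);T=np.linalg.inv(np.array(s['world_from_camera'])); P=np.atleast_2d(P)@T[:3,:3].T+T[:3,3]
    return cv2.projectPoints(P*[1,-1,-1],np.zeros(3),np.zeros(3),K,D)[0][:,0]
E
python3 - <<'E'
from h import *
np.set_printoptions(precision=3,suppress=True)
for n in('scene','top'):
    s=snap(n,n+'0'); print(n,s['fx'],s['distortion'],np.array(s['world_from_camera']))
print(telemetry.sense())
E
```

```text
scene 427.2005728907078 [-0.037  0.     0.     0.     0.   ] [[  -0.563   -0.599    0.569 1176.118]
 [   0.826   -0.402    0.394  544.55 ]
 [  -0.007    0.693    0.721  968.39 ]
 [   0.       0.       0.       1.   ]]
top 490.0921606084204 [0.019 0.    0.    0.    0.   ] [[  -0.008    0.995   -0.097  380.34 ]
 [  -1.      -0.01    -0.015   76.244]
 [  -0.016    0.097    0.995 1166.153]
 [   0.       0.       0.       1.   ]]
{'clock': 0.1, 'joints': array([ 1.146,  0.616, -0.013,  1.425,  0.008,  1.103, -0.04 ]), 'qvel': array([ 0.001, -0.004, -0.   , -0.005, -0.001, -0.002,  0.   ]), 'joint_efforts': array([  0.001, -46.004,   0.21 , -16.624,  -0.061,   0.017,   0.   ]), 'ee_pos': array([ 252.11 , -598.348,  217.6  ]), 'tool_rot': array([-3.139,  0.   ,  0.399]), 'force': array([-0.035, -0.277, -0.705]), 'moment': array([-0.002,  0.028,  0.008]), 'grasp_force': 0.0, 'opening': 92.92992144476578}
```

View pics/scene0.png

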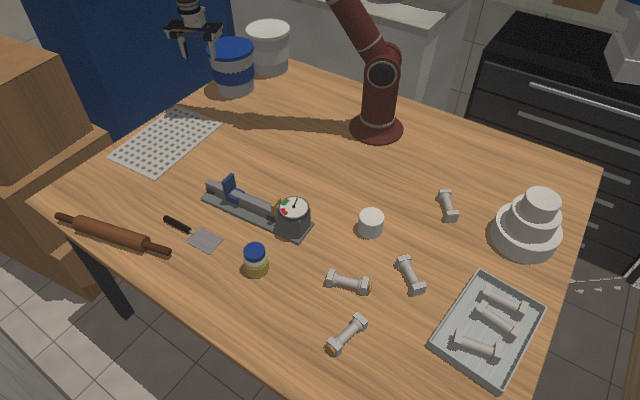

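View pics/top0.png

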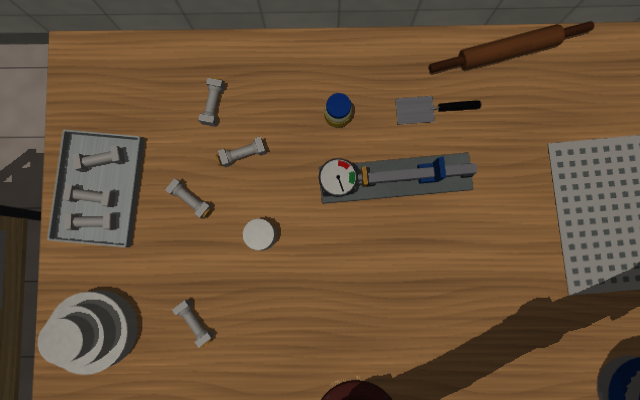

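The target is the column farthest to the robot's right: top (242,151), scene (347,281). The caliper lies at about (320–473, 155–200) in the top view, with its jaw towards -y and its dial towards +y. Next I take enlarged crops for exact pixels.

```bash
python3 - <<'E'
from h import *
a=load('top0')['pixels'][125:215,210:485,::-1]
b=load('scene0')['pixels'][165:305,190:380,::-1]
A=cv2.resize(a,None,fx=2.9,fy=2.9,interpolation=cv2.INTER_CUBIC)
B=cv2.resize(b,None,fx=4,fy=4,interpolation=cv2.INTER_CUBIC)
for x in range(0,A.shape[1],58): cv2.putText(A,str(210+x*10//29),(x,8),0,.3,(0,0,255));cv2.line(A,(x,10),(x,14),(0,0,255))
for y in range(0,A.shape[0],58): cv2.putText(A,str(125+y*10//29),(0,y+4),0,.3,(0,0,255))
for x in range(0,B.shape[1],80): cv2.putText(B,str(190+x//4),(x,8),0,.3,(0,0,255));cv2.line(B,(x,10),(x,14),(0,0,255))
for y in range(0,B.shape[0],80): cv2.putText(B,str(165+y//4),(0,y+4),0,.3,(0,0,255))
cv2.imwrite('pics/ca.png',A);cv2.imwrite('pics/cb.png',B)
E
```

```text
(no output)
```

View pics/ca.png

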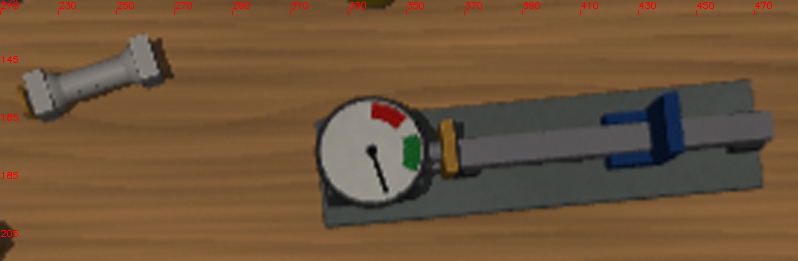

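View pics/cb.png

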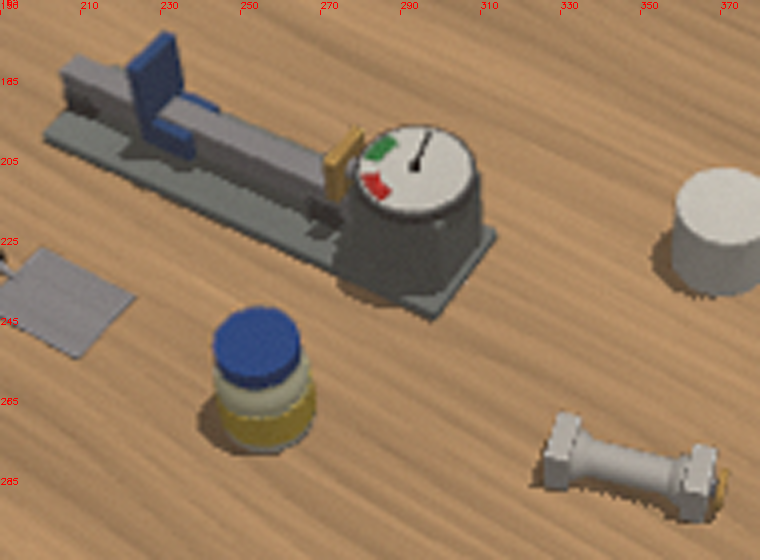

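Crops: the column lies in A from (25,95) to (165,60), its brass foot on the left, i.e. world +y. In B it runs from (560,450) to (710,480). Caliper base corners in A: (316,120), (750,80), (762,186), (327,227). The needle is at rest. I fit the poses to both views, leaving z free as a check.

```bash
python3 - <<'E'
from h import *
from scipy.optimize import least_squares
np.set_printoptions(precision=2,suppress=True)
t,s=load('top0'),load('scene0')
fa=lambda p:(np.array(p,float)+.5)/2.9-.5+[210,125]
fb=lambda p:(np.array(p,float)+.5)/4-.5+[190,165]
def fit(MA,PA,MB,PB,x0):
    MA,MB=np.array(MA,float),np.array(MB,float)
    def W(p,M):
        c,q=np.cos(p[3]),np.sin(p[3]); return M@np.array([[c,-q,0],[q,c,0],[0,0,1]]).T+p[:3]
    f=lambda p:np.r_[(proj(t,W(p,MA))-fa(PA)).ravel(),(proj(s,W(p,MB))-fb(PB)).ravel()]
    r=least_squares(f,x0,loss='soft_l1'); print(r.x,r.fun.reshape(-1,2)); return r.x
print('tri dial,jaw top near corner',tri(t,fa([[371,150]]),s,fb([[415,167]])))
fit([[45,180,12],[45,-180,12],[-45,-180,12],[-45,180,12],[11,-185,50],[-11,-185,50]],[[316,120],[750,80],[762,186],[327,227],[771,111],[773,138]],
    [[45,180,12],[-45,180,12],[45,-180,12],[11,-185,50],[-11,-185,50]],[[432,314],[496,234],[45,134],[64,73],[80,56]],[480,0,0,0])
print('shaft ends',tri(t,fa([[60,92],[131,68]]),s,fb([[683,478],[580,455]])))
# column: plinth top faces
c=fit([[18,53,36],[18,-53,36],[-18,-53,36],[-18,53,36],[18,37,36],[18,-37,36]],[[25,72],[154,33],[165,72],[33,112],[48,69],[129,40]],
    [[18,53,36],[18,37,36],[18,53,0],[18,37,0],[-18,53,36],[-18,37,36],[18,-53,36],[18,-37,36],[-18,-53,36],[-18,-37,36],[18,-53,0],[18,-37,0]],
    [[704,482],[681,478],[706,521],[681,512],[716,449],[696,446],[545,447],[568,453],[562,411],[582,417],[545,485],[567,489]],[550,150,0,-.3])
# jar, tier rough
print('jar',tri(t,[[338,106]],s,fb([[257,335]])),'tier',tri(t,[[258,234]],s,fb([[725,205]])))
E
```

```text
tri dial,jaw top near corner [[560.18  40.36 100.56   1.82]]
[570.96 -98.31  -5.32   0.08] [[-0.63 -0.22]
 [-0.1   0.1 ]
 [ 0.21  0.76]
 [-1.11  0.03]
 [ 1.45  0.12]
 [ 1.9   0.2 ]
 [ 1.55  1.28]
 [ 1.49 -0.03]
 [-0.29  0.71]
 [-1.57  0.03]
 [-0.99 -0.01]]
shaft ends [[624.14 294.65  17.06   2.45]
 [645.13 233.24  17.56   4.22]]
[634.89 262.52   1.99  44.29] [[-0.16  0.42]
 [-1.61 -0.01]
 [-0.8   0.85]
 [ 1.57  1.  ]
 [-1.59 -0.65]
 [ 0.52 -0.33]
 [ 0.65  2.43]
 [ 0.16  1.88]
 [-0.94  0.19]
 [-0.78  0.9 ]
 [ 0.63 -1.03]
 [-0.49 -1.76]
 [-0.3   1.03]
 [-0.    1.04]
 [-0.77 -1.25]
 [ 0.16 -1.3 ]
 [-0.41 -0.86]
 [-0.01 -0.36]]
jar [[723.9   36.04  86.69   4.22]] tier [[437.53 219.98  59.26   3.33]]
```

The heights agree with the text: shaft axis 17 mm (should be 18), dial 100.6 (101), jar 86.7 (85), tier 59.3 (60).
- **Caliper:** origin about (571,-98), yaw 0.08.
- **Column_mid:** about (635,263), yaw 0.32, with the foot towards +y.

First I turn the tool to yaw 1.89.

```bash
python3 -m inch '[[[70,0,0,0,0,0,-0.166],[70,0,0,0,0,0,-0.166],[70,0,0,0,0,0,-0.166],[70,0,0,0,0,0,-0.166],[70,0,0,0,0,0,-0.166],[70,0,0,0,0,0,-0.166],[70,0,0,0,0,0,-0.166],[70,0,0,0,0,0,-0.166],[70,0,0,0,0,0,-0.163],[70,0,0,0,0,0,0]]]' 15
cat > go.py <<'E'
import sys
from h import *
from scipy.spatial.transform import Rotation as R
np.set_printoptions(precision=3,suppress=True)
x,y,z,yaw=map(float,sys.argv[1:5]); q=telemetry.sense(); r=R.from_euler('xyz',q['tool_rot'])
g=R.from_euler('xyz',[np.pi,0,yaw])
print('t=%.1f'%q['clock'],q['ee_pos'],q['tool_rot'],'shift',r.inv().apply(np.array([x,y,z])-q['ee_pos']),'rot',(r.inv()*g).as_rotvec(),'F',q['force'],q['opening'],q['grasp_force'])
E
python3 go.py 635 263 120 1.89
```

```text
clock: 1.35
ee_pos: [252.0, -598.8, 218.0]
tool_rot: [3.141, -0.001, 1.888]
force: [-0.2, 0.3, 0.5]
opening: 70.1
grasp_force: 0.0
t=1.4 [ 251.967 -598.757  217.966] [ 3.141 -0.001  1.888] shift [699.367 632.455  99.116] rot [ 0.    -0.001 -0.002] F [-0.155  0.294  0.52 ] 70.05811341796105 0.0
```

```bash
python3 -m inch '[[[70,37,33,0,0,0,0],[70,37,33,0,0,0,0],[70,37,33,0,0,0,0],[70,37,33,0,0,0,0],[70,37,33,0,0,0,0],[70,37,33,0,0,0,0],[70,37,33,0,0,0,0],[70,37,33,0,0,0,0],[70,37,33,0,0,0,0],[70,37,33,0,0,0,0]]]'
python3 -m inch '[[[70,37,33,0,0,0,0],[70,37,33,0,0,0,0],[70,37,33,0,0,0,0],[70,37,33,0,0,0,0],[70,37,33,0,0,0,0],[70,37,33,0,0,0,0],[70,37,33,0,0,0,0],[70,35,35,30,0,0,0],[70,33,32,30,0,0,0],[70,0,0,0,0,0,0]]]'; python3 go.py 635 263 120 1.89
```

```text
clock: 2.6
ee_pos: [450.1, -142.7, 218.8]
tool_rot: [3.141, 0.0, 1.886]
force: [0.1, 0.2, 0.9]
opening: 70.1
grasp_force: 0.0
clock: 3.85
ee_pos: [627.5, 263.7, 154.4]
tool_rot: [-3.135, -0.002, 1.893]
force: [-0.9, -0.9, 0.8]
opening: 69.9
grasp_force: 0.0
t=3.9 [627.454 263.738 154.366] [-3.135 -0.002  1.893] shift [-3.172  7.158 34.31 ] rot [-0.007 -0.002  0.003] F [-0.909 -0.857  0.829] 69.91560103598954 0.0
```

```bash
python3 -m inch '[[[70,-3,7,30,0,0,0],[70,0,0,35,0,0,0],[70,0,0,10,0,0,0],[70,0,0,0,0,0,0]]]'; python3 go.py 635 263 3 1.89; python3 - <<'E'
from h import *
t=snap('top','t1');s=snap('scene','s1')
a=t['pixels'][90:230,170:340,::-1];b=s['pixels'][210:350,270:440,::-1]
cv2.imwrite('pics/c1.png',cv2.resize(np.hstack([a,b]),(799,329),interpolation=cv2.INTER_CUBIC))
E
```

```text
clock: 4.35
ee_pos: [637.8, 258.4, 84.2]
tool_rot: [-3.142, 0.0, 1.888]
force: [0.4, -0.7, 0.9]
opening: 70.1
grasp_force: 0.0
t=4.3 [637.829 258.44   84.167] [-3.142  0.     1.888] shift [ 5.248 -1.259 81.164] rot [-0.     0.    -0.002] F [ 0.397 -0.682  0.853] 70.0921781637812 0.0
```

View pics/c1.png

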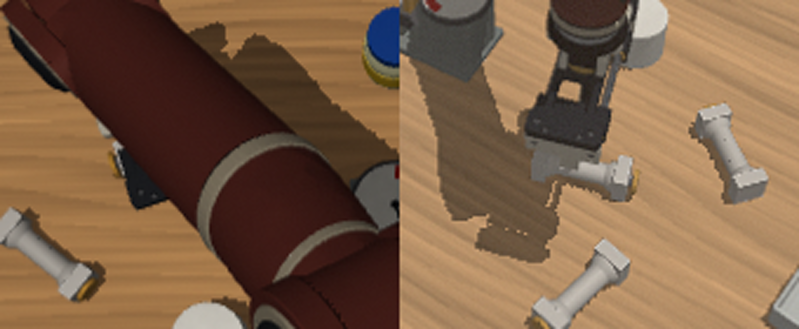

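The gripper is above the shaft in the scene view, aligned across it, with the foot at about (633,183) in the right half and nothing else in the way. I shift 5 mm along tool x, descend and close.

```bash
python3 -m inch '[[[70,5,-1,20,0,0,0],[70,0,0,30,0,0,0],[70,0,0,20,0,0,0],[70,0,0,10,0,0,0],[70,0,0,0,0,0,0],[15,0,0,0,0,0,0],[15,0,0,0,0,0,0],[15,0,0,0,0,0,0],[15,0,0,0,0,0,0],[15,0,0,0,0,0,0]]]' 15;  python3 go.py 635 263 100 1.89
```

```text
clock: 5.7
ee_pos: [635.0, 263.5, 3.8]
tool_rot: [-3.141, 0.0, 1.89]
force: [-2.8, -1.3, 0.8]
opening: 24.6
grasp_force: 1.2
t=5.7 [635.013 263.546   3.795] [-3.141  0.     1.89 ] shift [ -0.518  -0.219 -96.205] rot [-0.  0. -0.] F [-2.77  -1.254  0.82 ] 24.637486599602557 1.1553705856204033
```

```bash
python3 -m inch '[[[15,0,0,0,0,0,0],[15,0,0,0,0,0,0],[15,0,0,-20,0,0,0],[15,0,0,-40,0,0,0],[15,0,0,-50,0,0,0],[15,0,0,-40,0,0,0],[15,0,0,0,0,0,0.12],[15,0,0,0,0,0,0.12],[15,0,0,0,0,0,0]]]' 15;  python3 go.py 573 -123 150 1.65
```

```text
clock: 6.82
ee_pos: [635.3, 263.9, 154.9]
tool_rot: [3.14, -0.0, 1.652]
force: [-0.1, 0.7, -1.4]
opening: 23.3
grasp_force: 15.0
t=6.8 [635.316 263.898 154.877] [ 3.14  -0.     1.652] shift [-380.611  -93.335    4.608] rot [ 0.002 -0.     0.002] F [-0.107  0.655 -1.358] 23.313076044354155 15.000592321157455
```

```bash
python3 -m inch '[[[15,-38,-9,0,0,0,0],[15,-42,-11,0,0,0,0],[15,-45,-11,0,0,0,0],[15,-45,-11,0,0,0,0],[15,-45,-11,0,0,0,0],[15,-45,-11,0,0,0,0],[15,-45,-11,0,0,0,0],[15,-42,-10,0,0,0,0],[15,-33,-8,0,0,0,0],[15,0,0,0,0,0,0]]]';  python3 -m inch '[[[15,0,0,0,0,0,0],[15,0,0,0,0,0,0]]]'; python3 go.py 573 -123 150 1.65
python3 - <<'E'
from h import *
t=snap('top','t2');s=snap('scene','s2')
a=t['pixels'][120:230,310:490,::-1];b=s['pixels'][150:260,180:360,::-1]
cv2.imwrite('pics/c2.png',cv2.resize(np.vstack([a,b]),(490,599),interpolation=cv2.INTER_CUBIC))
E
```

```text
clock: 8.07
ee_pos: [571.8, -127.2, 153.8]
tool_rot: [-3.141, 0.003, 1.645]
force: [0.6, 0.8, -1.5]
opening: 23.3
grasp_force: 15.0
clock: 8.32
ee_pos: [572.9, -120.2, 154.0]
tool_rot: [3.141, -0.001, 1.654]
force: [0.1, 0.6, -0.9]
opening: 23.8
grasp_force: 15.0
t=8.3 [ 572.943 -120.24   153.994] [ 3.141 -0.001  1.654] shift [-2.76  -0.175  3.99 ] rot [ 0.001 -0.001  0.004] F [ 0.051  0.637 -0.907] 23.751342807906983 14.999767988920212
```

View pics/c2.png

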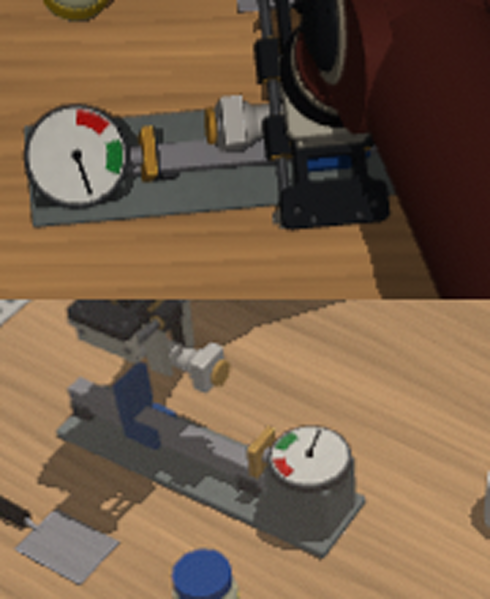

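The column is held above the beam: foot at (211,124) and plinth at about (235,122) in the top half of the picture. Before lowering I check the foot's place against the beam's centre line, each at its own height.

```bash
python3 - <<'E'
from h import *
np.set_printoptions(precision=1,suppress=True)
t0,t=load('top0'),load('t2'); s=load('s2'); s0=load('scene0')
fa=lambda p:(np.array(p,float)+.5)/2.9-.5+[210,125]
k=490/180
f=lambda p,o:(np.array(p,float)+.5)/k-.5+o
print('beam edges top',atz(t0,fa([[771,111],[773,138],[461,139],[461,167]]),50))
fb=lambda p:(np.array(p,float)+.5)/4-.5+[190,165]
print('beam end scene',atz(s0,fb([[62,70],[80,56]]),50))
print('foot tri',tri(t,f([[209,124]],[310,120]),s,f([[222,372-299.5]],[180,150])), 'plinth top edges top view',atz(t,f([[217,98],[248,96],[222,150],[252,142]],[310,120]),186))
P=lambda y:[571-np.sin(.08)*y,-98+np.cos(.08)*y]
for y in(-185,-15,70,134.5):print(y,P(y))
print('anvil base',tri(t0,fa([[447,120],[451,178]]),s0,fb([[361,128],[325,158]])))
E
```

```text
beam edges top [[ 595.8 -276.9   50. ]
 [ 574.2 -277.6   50. ]
 [ 576.2  -32.    50. ]
 [ 553.8  -31.6   50. ]]
beam end scene [[ 595.5 -276.8   50. ]
 [ 576.3 -276.2   50. ]]
foot tri [[570.1 -57.3 170.8   0.6]] plinth top edges top view [[586.6 -61.4 186. ]
 [587.8 -84.4 186. ]
 [547.4 -64.2 186. ]
 [553.1 -86.5 186. ]]
-185 [np.float64(585.784218384297), np.float64(-282.40831566598456)]
-15 [np.float64(572.1987204095376), np.float64(-112.9520255945393)]
70 [np.float64(565.4059714221579), np.float64(-28.223880558816646)]
134.5 [np.float64(560.2514736611463), np.float64(36.0698294977023)]
anvil base [[572.7  -7.1 124.6  17.8]
 [552.  -34.2  55.4  26.8]]
```

```bash
python3 -m inch '[[[15,-3,0,20,0,0,0],[15,0,0,30,0,0,0],[15,0,0,25,0,0,0],[15,0,0,15,0,0,0],[15,0,0,4,0,0,0],[15,0,0,0,0,0,0],[15,0,0,0,0,0,0]]]'; python3 -m inch '[[[15,0,0,1.5,0,0,0],[15,0,0,0,0,0,0]]]'; python3 -m inch '[[[15,0,0,1.5,0,0,0],[15,0,0,0,0,0,0]]]'; python3 -m inch '[[[15,0,0,1.5,0,0,0],[15,0,0,0,0,0,0]]]';python3 go.py 572.5 -123 53 1.653
```

```text
clock: 9.3
ee_pos: [573.5, -125.5, 60.7]
tool_rot: [3.14, 0.0, 1.65]
force: [-0.2, -1.2, -1.2]
opening: 23.5
grasp_force: 15.0
clock: 9.55
ee_pos: [572.7, -125.6, 58.4]
tool_rot: [3.141, 0.0, 1.65]
force: [0.5, -0.6, -1.6]
opening: 23.5
grasp_force: 15.0
clock: 9.8
ee_pos: [572.6, -125.5, 56.5]
tool_rot: [-3.141, -0.0, 1.65]
force: [1.0, -0.0, -2.0]
opening: 23.2
grasp_force: 15.0
clock: 10.05
ee_pos: [572.6, -125.5, 55.0]
tool_rot: [-3.141, -0.0, 1.65]
force: [0.2, 0.6, -1.4]
opening: 23.3
grasp_force: 15.0
t=10.1 [ 572.594 -125.508   55.008] [-3.141 -0.     1.65 ] shift [2.508 0.105 2.008] rot [-0.    -0.    -0.003] F [ 0.224  0.589 -1.43 ] 23.338829147840077 14.999699145555496
```

```bash
for i in 1 2; do python3 -m inch '[[[15,0,0,1,0,0,0],[15,0,0,0,0,0,0]]]'; done
```

```text
clock: 10.3
ee_pos: [572.6, -125.5, 54.1]
tool_rot: [-3.141, -0.0, 1.65]
force: [-0.0, 1.0, -2.2]
opening: 23.8
grasp_force: 15.0
clock: 10.55
ee_pos: [572.8, -125.5, 53.7]
tool_rot: [3.141, 0.0, 1.65]
force: [-1.1, 0.6, 2.7]
opening: 23.6
grasp_force: 15.0
```

Contact at TCP z 53.7, as expected. I release, rise and look.

```bash
python3 -m inch '[[[26,0,0,0,0,0,0],[32,0,0,0,0,0,0],[45,0,0,0,0,0,0],[60,0,0,0,0,0,0],[60,0,0,0,0,0,0],[60,0,0,-25,0,0,0],[60,0,0,-40,0,0,0],[60,0,0,-50,0,0,0],[60,0,0,-20,0,0,0],[60,0,0,0,0,0,0]]]'; python3 go.py 586 -250 190 1.653
python3 - <<'E'
from h import *
t=snap('top','t3');s=snap('scene','s3')
a=t['pixels'][120:230,310:490,::-1];b=s['pixels'][150:260,180:360,::-1]
cv2.imwrite('pics/c3.png',cv2.resize(np.vstack([a,b]),(490,599),interpolation=cv2.INTER_CUBIC))
E
```

```text
clock: 11.8
ee_pos: [573.8, -125.6, 189.9]
tool_rot: [3.138, 0.001, 1.65]
force: [0.2, 0.1, -0.8]
opening: 60.2
grasp_force: 0.0
t=11.8 [ 573.771 -125.561  189.871] [3.138 0.001 1.65 ] shift [-125.015    2.38     0.013] rot [ 0.004  0.001 -0.003] F [ 0.171  0.08  -0.821] 60.23740199568205 0.0
```

View pics/c3.png

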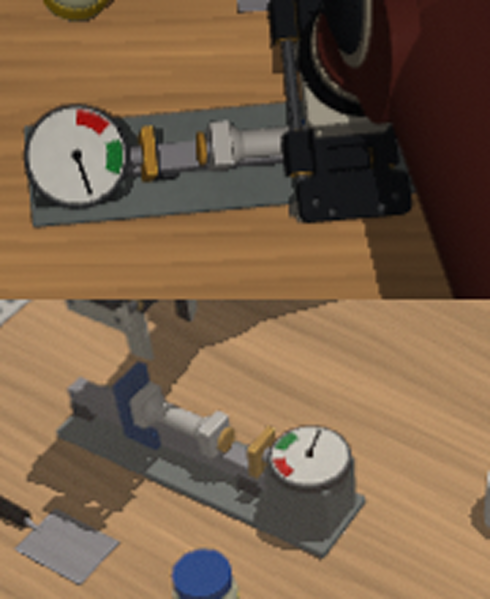

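The column lies along the beam with the foot towards the anvil: foot face at (200,150), anvil at (152,152), and the needle still at zero (89,190). I close the fingers, go behind the jaw and lower.

```bash
python3 -m inch '[[[0,-30,0,0,0,0,0],[0,-35,0,0,0,0,0],[0,-35,0,0,0,0,0],[0,-25,0,0,0,0,0],[0,0,0,0,0,0,0],[0,0,0,30,0,0,0],[0,0,0,40,0,0,0],[0,0,0,30,0,0,0],[0,0,0,10,0,0,0],[0,0,0,0,0,0,0]]]'; python3 go.py 583.5 -250 78 1.653
python3 - <<'E'
from h import *
t=snap('top','t4')
np.set_printoptions(precision=2,suppress=True)
# needle: dark pixels on dial
def needle(t):
    c=proj(t,[560.2,40,101])[0]; g=t['pixels'].astype(int).max(2); yy,xx=np.mgrid[:400,:640]; r=np.hypot(xx-c[0],yy-c[1])
    m=(g<90)&(r<15)&(r>1); w=atz(t,np.c_[xx[m],yy[m]],101); return c,m.sum(),w.mean(0)-[560.2,40,101]
print(needle(load('top0')),needle(load('t3')),needle(t))
E
```

```text
clock: 13.15
ee_pos: [582.5, -248.7, 77.7]
tool_rot: [-3.141, -0.001, 1.651]
force: [-0.2, -0.2, 0.1]
opening: 0.3
grasp_force: 0.0
t=13.2 [ 582.512 -248.715   77.746] [-3.141 -0.001  1.651] shift [-1.36   0.881 -0.257] rot [-0.001 -0.001 -0.002] F [-0.223 -0.177  0.126] 0.3241871870103756 0.0
(array([338.12, 176.12]), np.int64(68), array([ -7.28, -16.19,   0.  ])) (array([338.12, 176.12]), np.int64(29), array([-13.3 ,  -3.04,   0.  ])) (array([338.12, 176.12]), np.int64(48), array([ -9.56, -11.72,   0.  ]))
```

```bash
cat > needle.py <<'E'
from h import *
def needle(s,c=(560.2,40.4)):
    g=cv2.GaussianBlur(s['pixels'].max(2).astype(np.float32),(0,0),.6); best=None
    for dx in range(-4,5,2):
      for dy in range(-4,5,2):
        a=np.arange(-180,180,2); r=np.arange(7,28,1.5); A,R=np.meshgrid(np.deg2rad(a),r,indexing='ij')
        P=np.stack([c[0]+dx+R*np.cos(A),c[1]+dy+R*np.sin(A),0*R+101],-1).reshape(-1,3)
        u=proj(s,P).astype(np.float32); v=cv2.remap(g,u[:,0].reshape(A.shape),u[:,1].reshape(A.shape),1).mean(1)
        i=v.argmin()
        if best is None or v[i]<best[0]: best=(float(v[i]),int(a[i]),dx,dy,float(np.median(v)))
    return best
if __name__=='__main__':
    import sys
    for n in sys.argv[1:]:print(n,needle(load(n)))
E
python3 needle.py top0 t3 t4 scene0 s2 s3
python3 -m inch '[[[0,20,0,0,0,0,0],[0,4,0,0,0,0,0],[0,0,0,0,0,0,0]]]'; for i in 1 2 3; do python3 -m inch '[[[0,4,0,0,0,0,0],[0,0,0,0,0,0,0]]]' | grep -E 'ee|force: \['; done
```

```text
top0 (52.46662521362305, -162, 4, 2, 143.87228393554688)
t3 (64.29499816894531, -162, 4, 2, 173.39459228515625)
t4 (58.036067962646484, -162, 4, 2, 158.83859252929688)
scene0 (108.40167999267578, -160, 4, 0, 187.071044921875)
s2 (111.440673828125, -160, 4, 0, 193.349853515625)
s3 (111.3740005493164, -162, 4, 0, 192.8151397705078)
clock: 13.58
ee_pos: [581.2, -225.1, 79.0]
tool_rot: [3.141, 0.0, 1.652]
force: [0.2, -0.2, -0.3]
opening: 0.3
grasp_force: 0.0
ee_pos: [580.4, -222.1, 78.2]
force: [-0.5, 0.0, 0.3]
ee_pos: [580.1, -217.7, 78.1]
force: [0.2, 0.7, 0.2]
ee_pos: [579.8, -213.6, 78.2]
force: [0.2, 0.0, 0.8]
```

The needle reads -162° at zero in both views. The target of 6 mm is then -93°, and red begins at -47°. I continue towards the jaw.

```bash
for i in 1 2 3; do python3 -m inch '[[[0,3,0,0,0,0,0],[0,0,0,0,0,0,0]]]' | grep -E 'ee|force: \['; done; python3 -m inch '[[[0,4,0,0,0,0,0],[0,4,0,0,0,0,0],[0,4,0,0,0,0,0],[0,0,0,0,0,0,0]]]'; python3 - <<'E'
from needle import *
t=snap('top','t5');s=snap('scene','s5');print(needle(t),needle(s))
E
```

```text
ee_pos: [579.5, -210.8, 78.2]
force: [-0.1, 0.2, 0.1]
ee_pos: [579.3, -207.8, 78.2]
force: [1.1, -0.1, 0.7]
ee_pos: [579.1, -204.8, 78.2]
force: [-0.7, 0.3, 0.0]
clock: 15.58
ee_pos: [578.5, -199.6, 78.3]
tool_rot: [3.14, 0.008, 1.647]
force: [1.0, -7.8, -3.2]
opening: 0.5
grasp_force: 4.1
(60.7409782409668, -162, 4, 2, 165.3137664794922) (111.55079650878906, -160, 4, 0, 193.22982788085938)
```

```bash
python3 -m inch '[[[0,3,0,0,0,0,0],[0,3,0,0,0,0,0],[0,3,0,0,0,0,0],[0,3,0,0,0,0,0],[0,3,0,0,0,0,0],[0,3,0,0,0,0,0],[0,0,0,0,0,0,0]]]'; python3 - <<'E'
from needle import *
t=snap('top','t6');s=snap('scene','s6');print(needle(t),needle(s))
b=s['pixels'][150:270,180:340,::-1];cv2.imwrite('pics/c6.png',cv2.resize(b,(800,600),interpolation=cv2.INTER_CUBIC))
E
```

```text
clock: 16.55
ee_pos: [577.1, -182.8, 78.3]
tool_rot: [3.14, 0.01, 1.646]
force: [2.3, -9.9, -2.7]
opening: 0.3
grasp_force: 4.9
(61.86489486694336, -162, 4, 2, 167.6336669921875) (111.6043472290039, -160, 4, 0, 193.3223419189453)
```

View pics/c6.png

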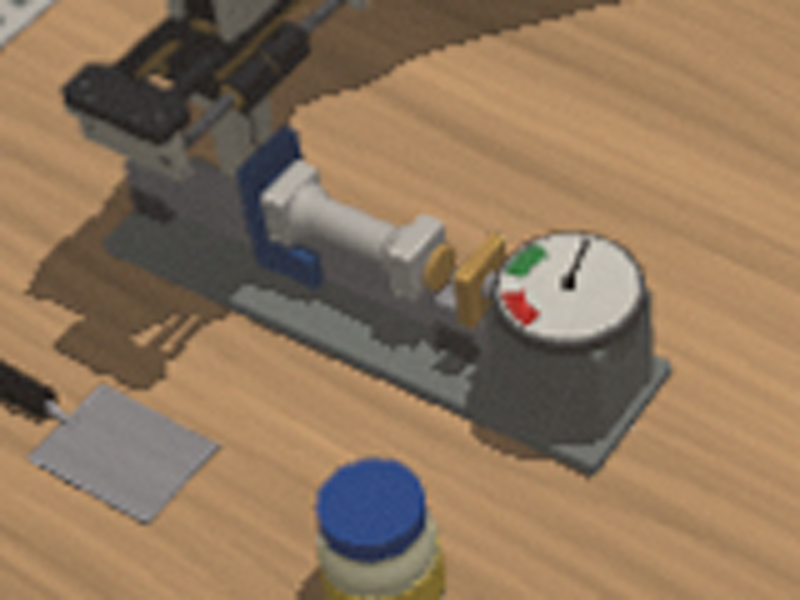

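The jaw touches the plinth at about (270,210), and the foot face at (447,270) is about 20 mm short of the anvil at (470,285). I keep going in small steps, reading the needle after each.

```bash
python3 -m inch '[[[0,3,0,0,0,0,0],[0,3,0,0,0,0,0],[0,3,0,0,0,0,0],[0,2,0,0,0,0,0],[0,0,0,0,0,0,0]]]';  python3 - <<'E'
from needle import *
print(needle(snap('top','t7')),needle(snap('scene','s7')))
E
for i in 1 2; do python3 -m inch '[[[0,2,0,0,0,0,0],[0,0,0,0,0,0,0]]]'|grep -E 'ee|force: \[';  python3 - <<'E'
from needle import *
print(needle(snap('top','t7')),needle(snap('scene','s7')))
E
done
```

```text
clock: 17.27
ee_pos: [576.2, -172.0, 78.3]
tool_rot: [3.141, 0.01, 1.646]
force: [1.1, -10.9, -1.4]
opening: 0.3
grasp_force: 5.0
(62.09041213989258, -162, 4, 2, 168.70419311523438) (111.0840835571289, -162, 4, 0, 193.63058471679688)
ee_pos: [576.0, -170.2, 78.3]
force: [2.1, -10.8, -2.5]
(62.58628463745117, -162, 4, 2, 168.96034240722656) (111.92781829833984, -160, 4, 0, 193.19873046875)
ee_pos: [575.9, -168.2, 78.3]
force: [0.9, -9.4, -2.2]
(62.558692932128906, -162, 4, 2, 169.15313720703125) (111.66422271728516, -162, 4, 0, 193.47061157226562)
```

```bash
for r in 1 2; do python3 -m inch '[[[0,2,0,0,0,0,0],[0,0,0,0,0,0,0]]]'|grep -E 'ee|force: \[';  python3 - <<'E'
from needle import *
print(needle(snap('top','t7')),needle(snap('scene','s7')))
E
done
python3 - <<'E'
from h import *
s=load('s7');b=s['pixels'][150:270,180:340,::-1];cv2.imwrite('pics/c7.png',cv2.resize(b,(800,600),interpolation=cv2.INTER_CUBIC))
E
```

```text
ee_pos: [575.7, -166.2, 78.3]
force: [2.0, -10.1, -2.8]
(62.466064453125, -162, 4, 2, 169.28463745117188) (111.72020721435547, -160, 4, 0, 193.250244140625)
ee_pos: [575.6, -164.3, 78.3]
force: [1.7, -10.1, -1.9]
(62.74905014038086, -162, 4, 2, 169.45828247070312) (111.38151550292969, -162, 4, 0, 193.2841796875)
```

View pics/c7.png

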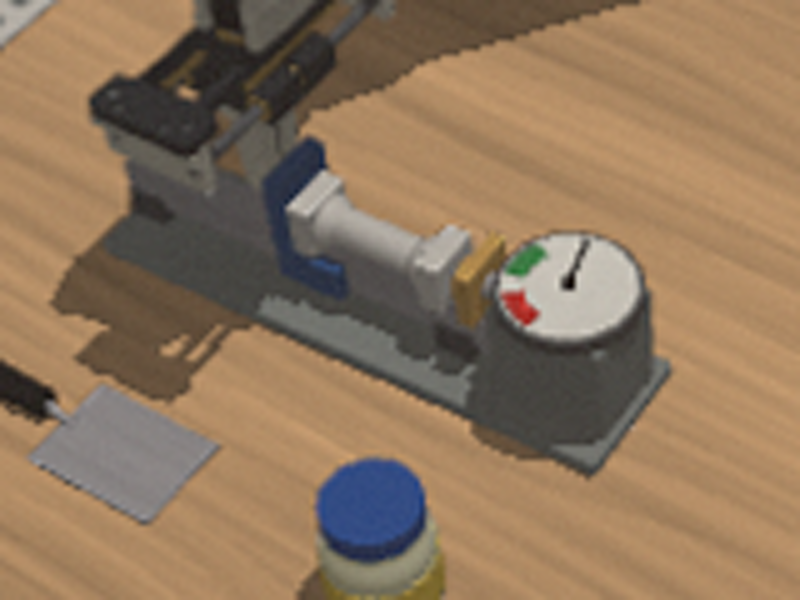

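The foot is a few millimetres from the anvil (gap around (455,285)) and the needle is still at zero. I continue in single steps, stopping once the needle reaches about -95°.

```bash
cat > nd.py <<'E'
from needle import *
a,b=needle(snap('top','tn')),needle(snap('scene','sn'))
print('mm',(a[1]+162)/11.46,(b[1]+161)/11.46)
E
python3 -m inch '[[[0,2,0,0,0,0,0],[0,0,0,0,0,0,0]]]'|grep -E 'ee|force: \['; python3 nd.py
python3 -m inch '[[[0,1.5,0,0,0,0,0],[0,0,0,0,0,0,0]]]'|grep -E 'ee|force: \['; python3 nd.py
python3 -m inch '[[[0,1.5,0,0,0,0,0],[0,0,0,0,0,0,0]]]'|grep -E 'ee|force: \['; python3 nd.py
```

```text
ee_pos: [575.4, -162.3, 78.3]
force: [2.5, -10.2, -2.1]
mm 0.0 -0.08726003490401396
ee_pos: [575.3, -161.2, 78.3]
force: [1.7, -11.3, -2.5]
mm 1.2216404886561953 1.4834205933682372
ee_pos: [575.3, -160.3, 78.3]
force: [1.1, -10.8, -1.7]
mm 1.745200698080279 1.832460732984293
```

```bash
python3 -m inch '[[[0,1.5,0,0,0,0,0],[0,0,0,0,0,0,0]]]'|grep -E 'ee|force: \['; python3 nd.py
python3 -m inch '[[[0,1.5,0,0,0,0,0],[0,0,0,0,0,0,0]]]'|grep -E 'ee|force: \['; python3 nd.py
```

```text
ee_pos: [575.2, -159.5, 78.3]
force: [2.9, -11.4, -3.2]
mm 2.4432809773123907 2.7050610820244327
ee_pos: [575.1, -158.6, 78.3]
force: [2.3, -13.4, -2.1]
mm 3.839441535776614 3.4031413612565444
```

```bash
python3 -m inch '[[[0,1.5,0,0,0,0,0],[0,0,0,0,0,0,0]]]'|grep -E 'ee|force: \['; python3 nd.py
python3 -m inch '[[[0,1.5,0,0,0,0,0],[0,0,0,0,0,0,0]]]'|grep -E 'ee|force: \['; python3 nd.py
python3 -m inch '[[[0,1.5,0,0,0,0,0],[0,0,0,0,0,0,0]]]'|grep -E 'ee|force: \['; python3 nd.py
```

```text
ee_pos: [575.1, -157.8, 78.3]
force: [2.7, -13.7, -1.5]
mm 4.363001745200698 4.799301919720768
ee_pos: [575.0, -156.9, 78.3]
force: [2.5, -15.0, -2.4]
mm 5.4101221640488655 5.148342059336823
ee_pos: [574.9, -156.1, 78.4]
force: [3.1, -15.2, -2.7]
mm 6.282722513089005 6.195462478184991
```

The needle stands at 6.2 mm, mid green. I back off straight, then rise and verify.

```bash
python3 -m inch '[[[0,-5,0,0,0,0,0],[0,-10,0,0,0,0,0],[0,-20,0,0,0,0,0],[0,-20,0,0,0,0,0],[0,0,0,0,0,0,0],[0,0,0,-40,0,0,0],[0,0,0,-50,0,0,0],[0,-40,0,0,0,0,0],[0,-40,0,0,0,0,0],[0,0,0,0,0,0,0]]]'; python3 nd.py;python3 -m inch '[[[0,0,0,0,0,0,0],[0,0,0,0,0,0,0]]]'; python3 nd.py; python3 - <<'E'
from h import *
a=load('tn')['pixels'][80:250,240:490,::-1];b=load('sn')['pixels'][150:320,150:400,::-1]
cv2.imwrite('pics/c8.png',cv2.resize(np.vstack([a,b]),(440,598),interpolation=cv2.INTER_CUBIC))
E
```

```text
clock: 22.82
ee_pos: [583.7, -282.9, 167.6]
tool_rot: [-3.14, 0.002, 1.644]
force: [0.1, 1.0, 0.8]
opening: 0.5
grasp_force: 0.0
mm 6.282722513089005 6.195462478184991
clock: 23.18
ee_pos: [585.2, -276.8, 168.3]
tool_rot: [3.141, -0.001, 1.652]
force: [0.1, 0.4, -0.5]
opening: 0.5
grasp_force: 0.0
mm 6.282722513089005 6.195462478184991
```

View pics/c8.png

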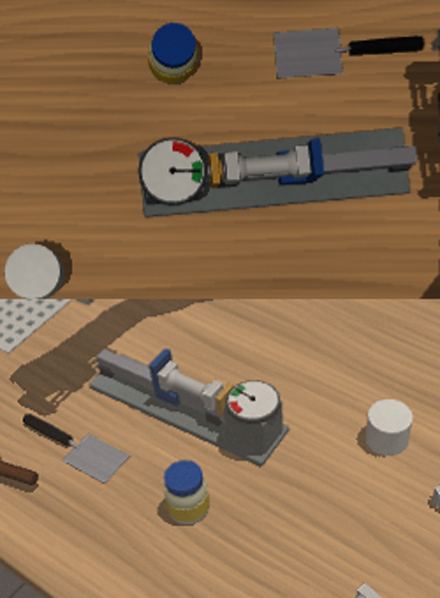

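The column is pinched straight between the jaw (313,160) and the anvil (217,168). The needle is in the green at 6.2 mm, the robot is clear, and the bystanders look unmoved.

```bash
python3 -c "
from station import ctrl; print(ctrl.finish_job())"
```

```text
the job is handed in; nothing more can be done
None
```

I handed the job in with the column pinched along the beam between the blue jaw and the anvil, the needle in the green at about 6.2 mm, the arm clear, and the jar, tier and spatula looking unmoved; the hand-in returned no verdict.

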